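# Put the pepper mill away on the lazy Susan

## Task

Turn the lazy Susan until its empty place comes out to the front, clear of the wire shelf. Then take the tall pepper mill out of the crate and set it down gently, upright, in the middle of that empty place. Keep everything else standing: the jars on the lazy Susan, the other groceries in the crate, and the mug and jug behind it where they are.

Things in the scene. Friction and masses are not known exactly. Their poses are not given: they have to be found in the camera images.
- pepper_mill: Tall pepper mill of dark turned wood, 173 mm high, 0.2 kg, upright in the crate, the tallest thing there. Origin: centre of its underside, z up. Foot 54 mm across, 48 mm bulge 108 mm up, 36 mm neck 122 mm up, then a straight-sided head 45 mm across from 129 to 156 mm above the underside (the place to grip), a small steel nut on top.
- crate: Fixed slatted wooden crate, 235 (x) by 365 (y) mm, walls 8 mm thick, 100 mm high, floor 8 mm. Origin: centre of its underside. The mill and six groceries stand in it in any order, in two rows along y (85 mm between centres along y, 105 mm along x; one end place empty): more finger room along its x than its y. The tallest of the others reaches 173 mm above the table.
- turntable: Lazy Susan: round wooden tray turning about its vertical axis either way, over a full turn; bearing friction below 0.1 N m; stays where left. Origin on the axis at table level; frame turns with it. Floor 30 mm above the table. Rim 8 mm thick, outer radius 170 mm, top 52 mm up: can be pinched from above. Five squat jars stand every 60 degrees at radius 90 mm, sixth place empty.
- place (a point): Centre of the empty place on the lazy Susan: on the tray's floor (30 mm above the table), 90 mm from the axis, midway between two jars; turns with the tray. The jars leave about 40 mm to the rim.
- riser_edge (a point): Middle of the front edge of the fixed white wire shelf over the rear half of the lazy Susan. x points into the shelf, away from the robot, y along the edge, which runs right above the lazy Susan's axis, 245 mm above the table (underside of the wires 241 mm). The shelf is 390 mm wide and 220 mm deep, on four corner legs.
- jar0: Squat glass jar, 56 mm across, 60 mm high, standing loose on the lazy Susan, 0.13 kg. Origin at the centre of its underside.
- jar1: Squat steel tin, 58 mm across, 56 mm high, standing loose on the lazy Susan, 0.13 kg. Origin at the centre of its underside.
- jar2: Squat amber jar, 54 mm across, 58 mm high, standing loose on the lazy Susan, 0.13 kg. Origin at the centre of its underside.
- jar3: Squat aluminium tin, 56 mm across, 60 mm high, standing loose on the lazy Susan, 0.13 kg. Origin at the centre of its underside.
- jar4: Squat glass jar, 56 mm across, 56 mm high, standing loose on the lazy Susan, 0.13 kg. Origin at the centre of its underside.
- salt_mill: The short salt mill, same shape and wood as the pepper mill but 114 mm high, 36 mm foot, standing loose in the crate. Origin at the centre of its underside.
- oil_bottle: Green bottle, 60 mm across, 165 mm high, standing loose in the crate. Origin at the centre of its underside.
- vinegar_bottle: Amber bottle, 56 mm across, 155 mm high, standing loose in the crate. Origin at the centre of its underside.
- preserve_jar: Preserve jar, 66 mm across, 100 mm high, standing loose in the crate. Origin at the centre of its underside.
- food_can: Food can, 66 mm across, 105 mm high, standing loose in the crate. Origin at the centre of its underside.
- tall_jar: Glass jar with wooden lid, 62 mm across, 130 mm high, standing loose in the crate. Origin at the centre of its underside.
- mug: White mug, 80 mm across, 85 mm high, standing beyond the crate. Origin at the centre of its underside.
- jug: Terracotta jug, 90 mm across, 110 mm high, standing beyond the crate. Origin at the centre of its underside.

How it is judged:
On the way:
1. The lazy Susan is turned so that the centre of its empty place is at least 40 mm out in front of the shelf's edge (x of place in the frame of riser_edge below -0.04 m), for 0.2 s.
At the end, for the whole second after the job is handed in: The mill stands still and upright (0.08 rad) on the tray within 30 mm of the empty place's centre, which is at least 40 mm out in front of the shelf edge; the five jars stand on the tray (within 140 mm of its axis) and the six groceries on the crate floor, all within 0.1 rad of upright (x of place in the frame of riser_edge below -0.04 m and horizontal distance between pepper_mill and place below 0.03 m and angle between pepper_mill's own z axis and vertical below 0.08 rad and z of pepper_mill in the frame of turntable between 0.025 and 0.036 m and linear speed of pepper_mill below 0.02 m/s and angle between each of jar0, jar1, jar2, jar3, jar4, salt_mill, oil_bottle, vinegar_bottle, preserve_jar, food_can, tall_jar's own z axis and vertical below 0.1 rad and horizontal distance between each of jar0, jar1, jar2, jar3, jar4 and turntable below 0.14 m and height (world z) of each of salt_mill, oil_bottle, vinegar_bottle, preserve_jar, food_can, tall_jar below 0.03 m); the robot touches nothing.
It fails at once if a jar on the lazy Susan, a grocery in the crate, the mug or the jug is tipped by more than 0.5 rad (angle between any of jar0, jar1, jar2, jar3, jar4, salt_mill, oil_bottle, vinegar_bottle, preserve_jar, food_can, tall_jar, mug, jug's own z axis and vertical above 0.5 rad).
It fails at once if one of the other groceries is lifted out of the crate (its underside more than 80 mm above the table) (height (world z) of any of salt_mill, oil_bottle, vinegar_bottle, preserve_jar, food_can, tall_jar above 0.08 m).
It fails at once if the mug or the jug is moved by more than 30 mm (distance of any of mug, jug from where it was at the start of the episode above 0.03 m).
It fails at once if the pepper mill is dropped or thrown: faster than 0.6 m/s while the fingers do not hold it (contact force between the fingers and pepper_mill below 0.1 N and linear speed of pepper_mill above 0.6 m/s).
It also fails if it takes over 72 s, if anything falls off the work surface, if the arm or the gripper's body presses on something with over 40 N, if the wrist force passes 120 N, or if a joint passes its speed limit or range.

## Robot

A 6-joint arm with a two-finger parallel gripper is mounted at the origin on the work surface. World frame = base frame: x ahead of the robot, y to its left, z up, the work surface at z = 0. Lengths are in m, angles in rad, forces in N, time in s.
With the tool pointing down it reaches from about 0.425 to 0.95 m from the base axis. Payload 14.7 kg.
Tool frame: the origin (TCP) lies midway between the tips of the shut fingers; the grasp point (between the pads) lies 19 mm behind it (env.pinch_z is the distance from the TCP to the grasp point, in m); y points along the fingers, x is the direction in which the jaws open and shut, and the axes are right-handed (so a half turn about y gives the same grasp; the last joint's range is limited). The gripper opens to 85 mm and grips with 20 to 120 N. Pads are 22 mm wide; open, the fingers measure 114 mm over their backs; the gripper's body (76 mm by 85 mm) begins 54 mm behind the grasp point. The pads swing forward as they close: fully open they stand 13 mm farther back than shut.
Start: joints at [1.108, 0.48, 1.596, -0, 1.065, -0.047], TCP at [0.263, 0.595, 0.231] pointing down, gripper open.
Joint ranges: [-2.75, 2.75], [-0.82, 2.05], [0.23, 2.67], [-1.56, 4.7], [0.09, 2.69], [-2.92, 2.92]. Speed limits (rad/s): [1.89, 1.89, 2.39, 3.01, 3.01, 3.01].

## Interface

Orientations are given as a unit quaternion [w, x, y, z].
In Python, from cell import env gives the robot as it stands.
- The arm moves only by the tool drive_tool, never from a script. Its argument "motion" is a list that holds one entry, the list of rows, each a list of 4 numbers: the shift along the tool's x, y, z in mm, then the turn about the tool's y in rad. In form: [[[dx, dy, dz, roll], ...]]. A call has exactly 8 rows; each row is the pose to reach, as a shift and turn from the pose measured when the call began, along the tool's axes at that moment; what a row does not reach only later rows make up. A row lasts 1/10 s, in which the tool goes at most 50 mm and 8.59 degrees, less where a joint would pass 70% of its speed; a pose out of reach is approached as far as the arm can. A call with a gripper value outside its range is refused whole. "fingers" is the closure, from -1 (fully open) to 1 (shut), set as the call begins (left out, the last holds). The fingers move at their own pace and stop on an object; "squeeze" is the grip in N (left out, the last holds). Time passes only in rows, so rows that repeat a pose let the fingers close, or fill a call up. It gives the time, the measured TCP pose, the force and the opening at its end, in the units of the state.
- env.sense(): the state, without advancing time (a new reading comes with each control period).
- env.get_image(name): name is "scene" or "top" or "wrist"; returns (picture, depth): 480x640x3 uint8, red, green, blue; 480x640 float32, m along the optical axis (not along the pixel's ray), 0 where there is no reading.
- env.calibration(name): a dict with "fx", "fy", "cx", "cy" (pixels), "rvec" (rotation vector, rad) and "tvec" (3), from world to camera coordinates, as OpenCV has them. Camera axes: x right, y down, z forward; pixel columns grow to the right and rows downward; lengths in m; the calibration is good to about 2 mm. A picture is of the moment at which its call begins: read the wrist's pose just before it. calibration takes no time and is no camera call; for the wrist camera it gives the pose at the moment of the call.
- env.close_job(): hands the job in, once; it reports no verdict.
Trained networks look in the newest picture that a camera, given by its name, has taken for a name from the list of things; names that differ only in an ending like _2 or _b are one class to them, and where a whole thing is asked for, a point or a joint stands for the part that bears it (a point fixed in the world has none). Each returns a list of dicts, best first, with "p" (0 to 1); they miss things now and then, are a little off and sometimes report something else, mostly with a low value. They report only what shows in the picture. A call takes as long as a camera call.
- env.search_frame(camera, query): "position" ([x, y, z] in m, in the coordinates of the camera as it stood for that picture, good to about 4 mm: the middle of the surface that is visible of it).
- env.landmark_of(camera, query): "position" ([x, y, z] in m, in the coordinates of the camera as it stood for that picture, good to about 4 mm: a listed point, or the origin of a listed thing).
The state is a dict: "time_s": time; "joint_pos": joint angles; "qd": joint speeds; "tau": joint torques, N m; "eef_pos": TCP position; "tool_rot": TCP orientation; "contact_force": force on the tool from outside, world axes, zero at the start; "moment": the same for the moment, N m; "finger_gap": opening from 0.0 (shut) to 1.0 (fully open).
Only numpy, scipy, OpenCV 4.12 (cv2) and the standard library are available. Lean on these libraries where they do the work, as an engineer would, in place of code of your own. Each camera call takes 0.05 s, during which the arm holds its last target.

## Working session

There is one attempt and no reset: what is moved stays moved. The work goes in short steps, Python scripts to look and compute and a tool call to move; the robot and the scene stay as the last step left them, time stands still between calls to the robot, and variables do not carry over. Pictures are saved under pics/ and viewed, and the job is handed in when it is done.

Besides the shell and the picture viewer there is one more tool, called after "Call:" as name(argument=value, ...) on one line, values as JSON. drive_tool: Moves the arm, as the interface text tells. Its arguments: {"type":"object","properties":{"motion":{"type":"array","items":{"type":"array","items":{"type":"array","items":{"type":"number"}}}},"fingers":{"type":"number"},"squeeze":{"type":"number"}},"required":["motion"]}

```bash
mkdir -p pics; ls; cat > h.py <<'E'
import numpy as np, cv2
from scipy.spatial.transform import Rotation as R
from cell import env
def c2w(cal,p):
    Rm=cv2.Rodrigues(np.array(cal['rvec'],float))[0]
    return (np.atleast_2d(p)-np.array(cal['tvec']).ravel())@Rm
def shot(cam,name):
    cal=env.calibration(cam); im,d=env.get_image(cam)
    cv2.imwrite(f'pics/{name}.png',im[:,:,::-1]); np.savez(f'pics/{name}.npz',im=im,d=d,**{k:np.array(v) for k,v in cal.items()})
    return cal,im,d
def pts(cal,d):
    v,u=np.mgrid[0:480,0:640]
    P=np.stack([(u-cal['cx'])/cal['fx']*d,(v-cal['cy'])/cal['fy']*d,d],-1).reshape(-1,3)
    return c2w(cal,P).reshape(480,640,3)
def st():
    s=env.sense(); print({k:np.round(v,3).tolist() for k,v in s.items() if k in('time_s','eef_pos','tool_rot','contact_force','finger_gap','joint_pos')}); return s
E
python3 - <<'E'
from h import *
s=st(); print(R.from_quat(np.roll(s['tool_rot'],-1)).as_matrix().round(3), env.pinch_z)
for c in('scene','top'):
    cal,im,d=shot(c,c+'0')
    for q in (['place','turntable','pepper_mill','riser_edge','crate'] if c=='top' else ['place','pepper_mill','turntable','riser_edge']):
        print(c,q,[(round(r['p'],2),c2w(cal,r['position'])[0].round(3).tolist()) for r in env.landmark_of(c,q)[:3]])
E
```

```text
pics
{'time_s': 0.0, 'joint_pos': [1.108, 0.481, 1.597, 0.0, 1.065, -0.047], 'eef_pos': [0.262, 0.594, 0.231], 'tool_rot': [-0.592, 0.593, 0.386, -0.386], 'contact_force': [-0.109, -1.436, 0.077], 'finger_gap': 1.003}
[[ 0.404 -0.001 -0.915]
 [ 0.915 -0.001  0.404]
 [-0.001 -1.     0.   ]] 0.0187
scene place [(0.55, [0.663, -0.168, 0.031]), (0.27, [0.614, 0.254, 0.009])]
scene pepper_mill [(0.94, [0.615, 0.257, 0.01])]
scene turntable [(0.69, [0.581, -0.209, 0.001]), (0.31, [0.608, 0.093, 0.01])]
scene riser_edge [(0.63, [0.58, -0.208, 0.246])]
top place [(0.69, [0.666, -0.167, 0.031]), (0.64, [0.504, -0.246, 0.027]), (0.49, [0.61, 0.172, 0.01])]
top turntable []
top pepper_mill [(0.94, [0.616, 0.257, 0.01])]
top riser_edge [(0.91, [0.584, -0.212, 0.245])]
top crate [(0.56, [0.565, 0.217, 0.001]), (0.35, [0.765, 0.291, -0.003]), (0.25, [0.616, 0.257, 0.008])]
```

View images.

View pics/scene0.png

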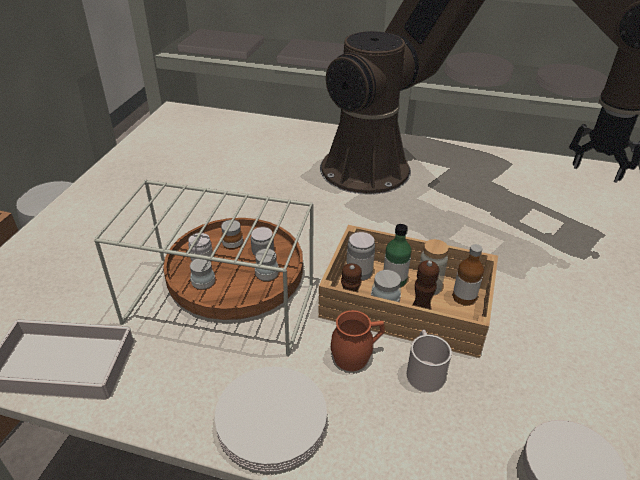

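View pics/top0.png

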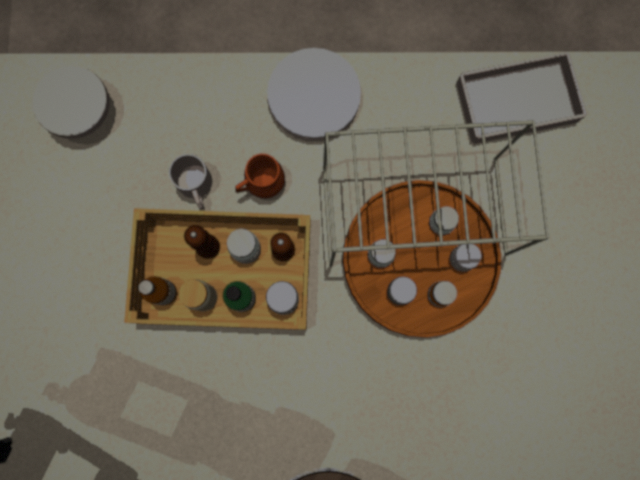

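```bash
cat > fit.py <<'E'
from h import *
from scipy.optimize import least_squares
def load(n):
    z=np.load(f'pics/{n}.npz'); return z, z['im'], pts(z,z['d'])
def circ(P,c0,r=None):
    f=(lambda p:np.hypot(P[:,0]-p[0],P[:,1]-p[1])-(p[2] if r is None else r))
    return least_squares(f,list(c0)+([.17] if r is None else []),loss='soft_l1',f_scale=.002).x
if __name__=='__main__':
  for n in('top0','scene0'):
    z,im,P=load(n); X,Y,Z=P[...,0],P[...,1],P[...,2]; ok=z['d']>0
    rr=np.hypot(X-.581,Y+.209)
    m=ok&(abs(Z-.052)<.004)&(rr>.15)&(rr<.18); print(n,'rim',m.sum(),circ(P[m],(.58,-.21)).round(4),np.median(Z[m]))
    m=ok&(Z>.078)&(Z<.1)&(rr<.14)
    k,_l,stt,cen=cv2.connectedComponentsWithStats(m.astype(np.uint8))
    for i in range(1,k):
        if stt[i,4]>30: 
            q=P[_l==i]; a=q.mean(0); print(' jar',stt[i,4],a.round(3),'ang',np.degrees(np.arctan2(a[1]+.209,a[0]-.581)).round(1))
    m=ok&(Z>.13)&(Z<.175)&(np.hypot(X-.616,Y-.257)<.04); print(' mill',m.sum(),P[m].mean(0).round(3),P[m].min(0).round(3),P[m].max(0).round(3),circ(P[m&(Z<.163)],(.616,.257),.0225))
    m=ok&(abs(Z-.1)<.006)&(X>.4)&(X<.8)&(Y>.0)&(Y<.5)
    rct=cv2.minAreaRect(P[m][:,:2].astype(np.float32)); print(' crate',rct)
    m=ok&(abs(Z-.245)<.008)&(X>.5)&(Y<.05)&(Y>-.5); q=P[m]; print(' shelf',cv2.minAreaRect(q[:,:2].astype(np.float32)))
    m=ok&(Z>.11)&(X>.4)&(X<.8)&(Y>.0)&(Y<.5)
    k,_l,stt,cen=cv2.connectedComponentsWithStats(m.astype(np.uint8))
    for i in range(1,k):
        if stt[i,4]>30: print('  obj',stt[i,4],P[_l==i].mean(0).round(3),P[_l==i].max(0).round(3))
E
python3 fit.py
```

```text
top0 rim 1529 [ 0.5831 -0.209   0.1649] 0.05199038026386847
 jar 354 [ 0.661 -0.261  0.086] ang -33.1
 jar 34 [ 0.659 -0.236  0.084] ang -19.1
 jar 55 [ 0.609 -0.116  0.09 ] ang 73.1
 jar 521 [ 0.579 -0.297  0.09 ] ang -91.1
 jar 281 [ 0.583 -0.121  0.09 ] ang 89.0
 jar 535 [ 0.511 -0.161  0.086] ang 145.5
 jar 439 [ 0.504 -0.246  0.088] ang -154.2
 mill 396 [0.613 0.251 0.167] [0.593 0.232 0.14 ] [0.637 0.275 0.175] [0.61611223 0.25497795]
 crate ((0.6220334768295288, 0.20319849252700806), (0.3890491724014282, 0.36170727014541626), 87.21601867675781)
 shelf ((0.6936139464378357, -0.20384663343429565), (0.2292095571756363, 0.39727604389190674), 2.8546483516693115)
  obj 549 [0.612 0.25  0.161] [0.637 0.275 0.184]
  obj 341 [0.607 0.09  0.116] [0.628 0.111 0.128]
  obj 458 [0.515 0.342 0.134] [0.539 0.369 0.169]
  obj 703 [0.504 0.259 0.135] [0.534 0.288 0.145]
  obj 640 [0.501 0.175 0.136] [0.531 0.207 0.178]
  obj 632 [0.499 0.088 0.114] [0.528 0.117 0.121]
scene0 rim 1104 [ 0.5846 -0.2055  0.165 ] 0.051950717799637905
 jar 62 [ 0.506 -0.257  0.088] ang -147.0
 jar 128 [ 0.509 -0.23
[... 241 characters left out ...]
65 -0.252  0.086] ang -27.2
 mill 414 [0.628 0.257 0.159] [0.6   0.235 0.13 ] [0.641 0.28  0.175] [0.61381925 0.25732808]
 crate ((0.6229236721992493, 0.20530784130096436), (0.38916078209877014, 0.37577933073043823), 86.59221649169922)
 shelf ((0.6936522126197815, -0.20115016400814056), (0.23298650979995728, 0.3979569971561432), 2.7897720336914062)
  obj 519 [0.513 0.182 0.138] [0.534 0.21  0.177]
  obj 330 [0.5   0.092 0.114] [0.531 0.121 0.119]
  obj 1174 [0.578 0.261 0.142] [0.641 0.295 0.184]
  obj 429 [0.525 0.349 0.134] [0.542 0.373 0.167]
  obj 216 [0.613 0.094 0.116] [0.632 0.114 0.126]
  obj 127 [0.794 0.002 0.187] [0.799 0.004 0.254]
  obj 70 [0.766 0.152 0.112] [0.798 0.166 0.115]
```

```bash
cat > go.py <<'E'
import sys
from h import *
def rel(pos,yaw=None,s=None):
    s=s or env.sense(); M=R.from_quat(np.roll(s['tool_rot'],-1)).as_matrix()
    d=M.T@(np.array(pos)-s['eef_pos'])*1000
    y=np.degrees(np.arctan2(M[1,0],M[0,0])); roll=0 if yaw is None else -np.radians((yaw-y+180)%360-180)
    return [round(v) for v in d]+[round(roll,3)]
if __name__=='__main__':
    s=st(); M=R.from_quat(np.roll(s['tool_rot'],-1)).as_matrix(); print('yaw',np.degrees(np.arctan2(M[1,0],M[0,0])),'tilt',M[2])
    a=[float(x) for x in sys.argv[1:]]
    if a: print(rel(a[:3],a[3]))
E
python3 go.py .506 -.061 .16 -62
```

```text
{'time_s': 0.55, 'joint_pos': [1.108, 0.48, 1.596, -0.0, 1.065, -0.047], 'eef_pos': [0.263, 0.595, 0.231], 'tool_rot': [-0.592, 0.592, 0.386, -0.386], 'contact_force': [0.22, 0.887, -0.331], 'finger_gap': 0.998}
yaw 66.17664369592039 tilt [-8.56111577e-05 -9.99999996e-01 -1.81326172e-05]
[-501, 71, -488, np.float64(2.237)]
```

Call:
drive_tool(motion=[[[-35, 0, -35, 0.15], [-70, 0, -70, 0.3], [-105, 5, -105, 0.45], [-140, 10, -140, 0.6], [-175, 15, -175, 0.75], [-210, 20, -205, 0.9], [-245, 25, -240, 1.05], [-280, 30, -275, 1.2]]], fingers=0.0, squeeze=40)

```text
time_s: 1.35
eef_pos: [0.4014, 0.2257, 0.2014]
tool_rot: [0.707, -0.707, 0.018, -0.018]
contact_force: [-0.0, 0.5, -0.2]
finger_gap: 0.496
```

```bash
python3 go.py .506 -.061 .16 -62
```

```text
{'time_s': 1.35, 'joint_pos': [0.446, 0.255, 2.049, -0.0, 0.836, 0.497], 'eef_pos': [0.401, 0.226, 0.201], 'tool_rot': [0.707, -0.707, 0.018, -0.018], 'contact_force': [-0.049, 0.529, -0.211], 'finger_gap': 0.496}
yaw -2.9054295056753587 tilt [ 7.27589049e-04 -9.99999660e-01  3.89273844e-04]
[119, 41, -281, np.float64(1.031)]
```

Call:
drive_tool(motion=[[[15, 5, -36, 0.135], [30, 10, -72, 0.27], [45, 15, -108, 0.405], [60, 20, -144, 0.54], [75, 26, -180, 0.675], [92, 31, -216, 0.81], [107, 36, -252, 0.945], [119, 41, -281, 1.031]]])

```text
time_s: 2.15
eef_pos: [0.5068, -0.0631, 0.1604]
tool_rot: [0.605, -0.605, 0.366, -0.366]
contact_force: [0.1, 1.0, -0.0]
finger_gap: 0.501
```

```bash
python3 go.py .506 -.061 .036 -62; python3 - <<'E'
from h import *
cal,im,d=shot('wrist','w1')
from fit import circ
P=pts(cal,d);X,Y,Z=P[...,0],P[...,1],P[...,2]
rr=np.hypot(X-.584,Y+.208);m=(d>0)&(abs(Z-.052)<.005)&(rr>.15)&(rr<.185);print(m.sum(),circ(P[m],(.584,-.208),.166))
E
```

```text
{'time_s': 2.15, 'joint_pos': [-0.184, 0.379, 1.986, 0.001, 0.775, 0.904], 'eef_pos': [0.507, -0.063, 0.16], 'tool_rot': [0.605, -0.605, 0.366, -0.366], 'contact_force': [0.063, 0.977, -0.036], 'finger_gap': 0.501}
yaw -62.332727827014146 tilt [ 5.89963034e-04 -9.99998909e-01  1.35445015e-03]
[-2, 124, 0, np.float64(-0.006)]
5730 [ 0.58671463 -0.20962031]
```

View pics/w1.png

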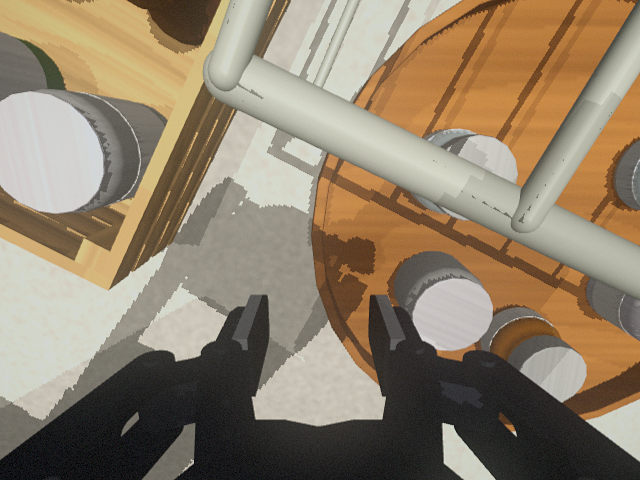

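Call:
drive_tool(motion=[[[0, 25, 0, 0], [0, 55, 0, 0], [0, 80, 0, 0], [0, 100, 0, 0], [0, 115, 0, 0], [0, 123, 0, 0], [0, 123, 0, 0], [0, 123, 0, 0]]])

```text
time_s: 3.0
eef_pos: [0.509, -0.0663, 0.0373]
tool_rot: [0.604, -0.604, 0.366, -0.368]
contact_force: [0.3, 0.0, 0.4]
finger_gap: 0.503
```

Call:
drive_tool(motion=[[[0, 0, 0, 0], [0, 0, 0, 0], [0, 0, 0, 0], [0, 0, 0, 0], [0, 0, 0, 0], [0, 0, 0, 0], [0, 0, 0, 0], [0, 0, 0, 0]]], fingers=1.0, squeeze=40)

```text
time_s: 3.8
eef_pos: [0.5055, -0.0639, 0.038]
tool_rot: [-0.604, 0.604, -0.369, 0.366]
contact_force: [-16.4, 29.3, 30.3]
finger_gap: 0.049
```

```bash
cat > arc.py <<'E'
import sys
from h import *
c=np.array([.5855,-.209]); s=st(); M=R.from_quat(np.roll(s['tool_rot'],-1)).as_matrix()
p=np.array(s['eef_pos']); z=p[2]; r=p[:2]-c; print('radius',np.hypot(*r),'ang',np.degrees(np.arctan2(r[1],r[0])),'yaw',np.degrees(np.arctan2(M[1,0],M[0,0])))
for a in [float(x) for x in sys.argv[1:]]:
    q=R.from_euler('z',a,degrees=True).as_matrix()[:2,:2]@(r/np.hypot(*r)*.166)+c
    d=M.T@(np.array([*q,z])-p)*1000; print([int(round(d[0])),int(round(d[1])),int(round(d[2])),round(-np.radians(a),3)],end=', ')
E
python3 arc.py 2 6 11 17 23 30 37 44
```

```text
{'time_s': 3.8, 'joint_pos': [-0.186, 0.58, 2.067, 0.002, 0.497, 0.906], 'eef_pos': [0.505, -0.064, 0.038], 'tool_rot': [-0.604, 0.604, -0.369, 0.366], 'contact_force': [-16.364, 29.289, 30.326], 'finger_gap': 0.049}
radius 0.16567486591418512 ang 118.87772277800984 yaw -62.62858817493342
[0, 0, -6, np.float64(-0.035)], [1, 0, -17, np.float64(-0.105)], [4, 0, -32, np.float64(-0.192)], [8, 0, -48, np.float64(-0.297)], [15, 0, -65, np.float64(-0.401)], [24, 0, -82, np.float64(-0.524)], [36, 0, -99, np.float64(-0.646)], [49, 0, -114, np.float64(-0.768)],
```

Call:
drive_tool(motion=[[[0, -2, 0, 0], [0, -3, -2, -0.01], [0, -3, -6, -0.035], [1, -3, -17, -0.105], [4, -3, -32, -0.192], [8, -3, -48, -0.297], [15, -3, -65, -0.401], [24, -3, -82, -0.524]]])

```text
time_s: 4.6
eef_pos: [0.4428, -0.1231, 0.0403]
tool_rot: [0.679, -0.679, 0.198, -0.195]
contact_force: [8.6, -3.9, -44.1]
finger_gap: 0.046
```

```bash
python3 arc.py 3 8 14 20 26 32 38 44
```

```text
{'time_s': 4.6, 'joint_pos': [-0.337, 0.538, 2.177, 0.001, 0.431, 0.226], 'eef_pos': [0.443, -0.123, 0.04], 'tool_rot': [0.679, -0.679, 0.198, -0.195], 'contact_force': [8.604, -3.904, -44.068], 'finger_gap': 0.046}
radius 0.16654693446136215 ang 148.96050420302663 yaw -32.320921829054605
[1, 0, -9, np.float64(-0.052)], [3, 0, -23, np.float64(-0.14)], [6, 0, -40, np.float64(-0.244)], [12, 0, -57, np.float64(-0.349)], [19, 0, -72, np.float64(-0.454)], [28, 0, -87, np.float64(-0.559)], [38, 0, -101, np.float64(-0.663)], [50, 0, -114, np.float64(-0.768)],
```

Call:
drive_tool(motion=[[[1, 0, -9, -0.052], [3, 0, -23, -0.14], [6, 0, -40, -0.244], [12, 0, -57, -0.349], [19, 0, -72, -0.454], [28, 0, -87, -0.559], [38, 0, -101, -0.663], [50, 0, -114, -0.768]]])

```text
time_s: 5.4
eef_pos: [0.4234, -0.2465, 0.0401]
tool_rot: [0.704, -0.702, -0.072, 0.075]
contact_force: [5.1, 4.0, -11.7]
finger_gap: 0.046
```

```bash
python3 arc.py 4 10 17 24 31 38 45 50; python3 - <<'E'
from h import *
shot('top','t2')
E
```

```text
{'time_s': 5.4, 'joint_pos': [-0.589, 0.562, 2.108, -0.001, 0.477, -0.796], 'eef_pos': [0.423, -0.247, 0.04], 'tool_rot': [0.704, -0.702, -0.072, 0.075], 'contact_force': [5.121, 4.034, -11.691], 'finger_gap': 0.046}
radius 0.16636774345817185 ang -166.9640851739577 yaw 11.93043138038342
[1, 0, -12, np.float64(-0.07)], [3, 0, -29, np.float64(-0.175)], [9, 0, -48, np.float64(-0.297)], [16, 0, -67, np.float64(-0.419)], [26, 0, -85, np.float64(-0.541)], [38, 0, -101, np.float64(-0.663)], [51, -1, -116, np.float64(-0.785)], [62, -1, -126, np.float64(-0.873)],
```

View pics/t2.png

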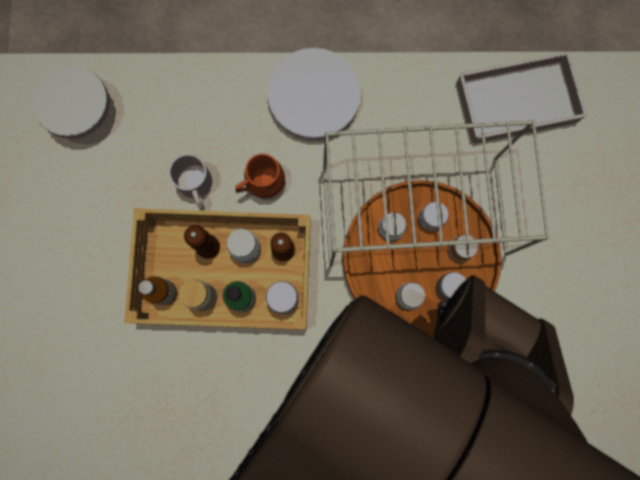

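The tray followed the hand: the gap is now at its left side (about pixel 375,258) and all the jars are standing. I'll turn it on.

Call:
drive_tool(motion=[[[1, 0, -12, -0.07], [3, 0, -29, -0.175], [9, 0, -48, -0.297], [16, 0, -67, -0.419], [26, 0, -85, -0.541], [38, 0, -101, -0.663], [51, 0, -116, -0.785], [62, 0, -126, -0.873]]])

```text
time_s: 6.25
eef_pos: [0.5131, -0.3574, 0.0401]
tool_rot: [0.606, -0.603, -0.367, 0.368]
contact_force: [8.7, 24.2, 9.2]
finger_gap: 0.043
```

Call:
drive_tool(motion=[[[0, 0, 0, 0], [0, 0, 0, 0], [0, 0, 0, 0], [0, 0, 0, 0], [0, 0, 0, 0], [0, 0, 0, 0], [0, 0, 0, 0], [0, 0, 0, 0]]], fingers=0.0)

```text
time_s: 7.05
eef_pos: [0.513, -0.3574, 0.0401]
tool_rot: [0.606, -0.603, -0.367, 0.368]
contact_force: [0.0, -0.4, -0.2]
finger_gap: 0.498
```

Call:
drive_tool(motion=[[[0, -10, 0, 0], [0, -30, 0, 0], [0, -60, 0, 0], [0, -100, 0, 0], [0, -140, 0, 0], [0, -180, 0, 0], [0, -220, 0, 0], [0, -250, 0, 0]]])

```text
time_s: 7.85
eef_pos: [0.5141, -0.3584, 0.2938]
tool_rot: [0.605, -0.604, -0.367, 0.367]
contact_force: [0.6, -0.3, 0.1]
finger_gap: 0.499
```

```bash
python3 go.py .48 -.05 .3 0; python3 - <<'E'
from h import *
shot('top','t3')
E
```

```text
{'time_s': 7.85, 'joint_pos': [-0.657, 0.394, 1.576, 0.0, 1.173, -1.75], 'eef_pos': [0.514, -0.358, 0.294], 'tool_rot': [0.605, -0.604, -0.367, 0.367], 'contact_force': [0.629, -0.293, 0.08], 'finger_gap': 0.499}
yaw 62.60553196547242 tilt [ 7.27458081e-04 -9.99998163e-01  1.77310302e-03]
[258, -6, 172, np.float64(1.093)]
```

View pics/t3.png

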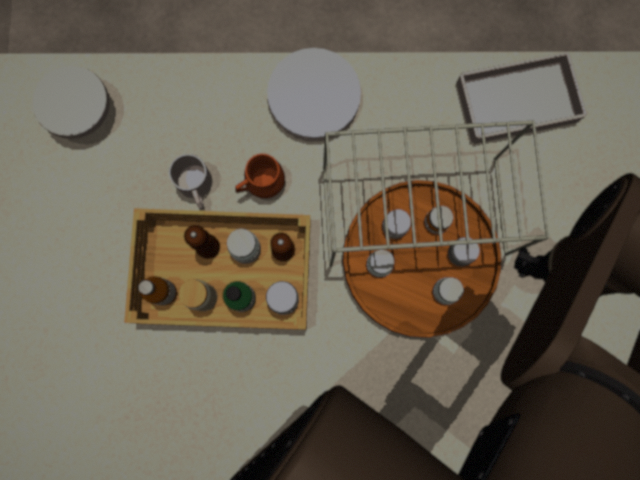

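Call:
drive_tool(motion=[[[33, -2, 22, 0.13], [66, -4, 44, 0.27], [100, -6, 66, 0.4], [133, -8, 88, 0.54], [166, -10, 110, 0.67], [200, -10, 132, 0.81], [230, -10, 154, 0.95], [258, -10, 172, 1.093]]], fingers=-1.0)

```text
time_s: 8.7
eef_pos: [0.4806, -0.0495, 0.3081]
tool_rot: [-0.706, 0.708, -0.001, 0.003]
contact_force: [0.7, 0.4, -0.4]
finger_gap: 1.004
```

```bash
python3 go.py .614 .256 .29 -3;python3 - <<'E'
from h import *
from fit import circ
cal,im,d=shot('top','t4'); P=pts(cal,d);X,Y,Z=P[...,0],P[...,1],P[...,2];rr=np.hypot(X-.585,Y+.208)
m=(d>0)&(Z>.078)&(Z<.1)&(rr<.14)
k,l,s,_=cv2.connectedComponentsWithStats(m.astype(np.uint8))
for i in range(1,k):
    if s[i,4]>60: 
        q=P[l==i]; a=(q.max(0)+q.min(0))/2; print('jar',s[i,4],a.round(3),np.degrees(np.arctan2(a[1]+.209,a[0]-.585)).round(1))
for q in('place','riser_edge'): print(q,[(round(r['p'],2),c2w(cal,r['position'])[0].round(3).tolist()) for r in env.landmark_of('top',q)[:3]])
E
```

```text
{'time_s': 8.7, 'joint_pos': [-0.164, 0.163, 1.868, -0.001, 1.107, -0.158], 'eef_pos': [0.481, -0.05, 0.308], 'tool_rot': [-0.706, 0.708, -0.001, 0.003], 'contact_force': [0.695, 0.36, -0.352], 'finger_gap': 1.004}
yaw -0.33975661824435854 tilt [ 0.00346503 -0.99999236 -0.0018106 ]
[132, 18, 306, np.float64(0.046)]
jar 125 [ 0.662 -0.232  0.087] -16.2
jar 233 [ 0.663 -0.256  0.088] -31.2
jar 491 [ 0.652 -0.157  0.087] 38.0
jar 373 [ 0.586 -0.298  0.086] -89.6
jar 90 [ 0.509 -0.277  0.089] -138.4
place [(0.74, [0.611, 0.091, 0.012])]
riser_edge [(0.62, [0.584, -0.211, 0.246])]
```

Call:
drive_tool(motion=[[[17, 0, 40, 0], [34, 0, 80, 0.01], [50, 0, 120, 0.02], [67, 0, 160, 0.03], [84, 0, 200, 0.04], [101, 0, 240, 0.046], [120, 0, 280, 0.046], [132, 0, 306, 0.046]]])

```text
time_s: 9.65
eef_pos: [0.6139, 0.2582, 0.308]
tool_rot: [-0.706, 0.708, -0.013, 0.016]
contact_force: [-0.1, -0.3, -0.0]
finger_gap: 1.002
```

```bash
python3 go.py .614 .256 .131 -3;python3 - <<'E'
from h import *
from fit import circ
cal,im,d=shot('wrist','w5'); P=pts(cal,d);X,Y,Z=P[...,0],P[...,1],P[...,2]
for lo,hi in((.14,.163),(.165,.175),(.176,.19)):
    m=(d>0)&(Z>lo)&(Z<hi)&(np.hypot(X-.614,Y-.256)<.04); q=P[m]; print(m.sum(),((q.max(0)+q.min(0))/2).round(4),q.min(0).round(3),q.max(0).round(3),circ(q,(.614,.256),.0225) if hi<.17 else '')
cal,im,d=shot('top','t5'); P=pts(cal,d);X,Y,Z=P[...,0],P[...,1],P[...,2];rr=np.hypot(X-.585,Y+.208)
m=(d>0)&(Z>.078)&(Z<.1)&(rr<.14)
k,l,s,_=cv2.connectedComponentsWithStats(m.astype(np.uint8))
for i in range(1,k):
    if s[i,4]>60: 
        q=P[l==i]; a=(q.max(0)+q.min(0))/2; print('jar',s[i,4],a.round(3),np.degrees(np.arctan2(a[1]+.209,a[0]-.585)).round(1))
m=(d>0)&(abs(Z-.052)<.003)&(rr>.15)&(rr<.18);print('rim',circ(P[m],(.58,-.21)).round(4))
for q in('place','turntable'): print(q,[(round(r['p'],2),c2w(cal,r['position'])[0].round(3).tolist()) for r in env.landmark_of('top',q)[:3]])
E
```

```text
{'time_s': 9.65, 'joint_pos': [0.354, 0.441, 1.466, -0.003, 1.231, 0.396], 'eef_pos': [0.614, 0.258, 0.308], 'tool_rot': [-0.706, 0.708, -0.013, 0.016], 'contact_force': [-0.09, -0.341, -0.01], 'finger_gap': 1.002}
yaw -2.349287630033246 tilt [ 0.00423068 -0.99998993 -0.00149451]
[-1, 177, -2, np.float64(0.011)]
239 [0.6172 0.2664 0.1516] [0.595 0.255 0.14 ] [0.639 0.278 0.163] [0.61696626 0.25479054]
1946 [0.6167 0.2553 0.17  ] [0.595 0.234 0.165] [0.638 0.277 0.175] 
167 [0.617  0.2557 0.1798] [0.611 0.25  0.176] [0.622 0.261 0.183] 
jar 126 [ 0.662 -0.231  0.086] -15.7
jar 232 [ 0.663 -0.256  0.087] -31.3
jar 483 [ 0.653 -0.156  0.087] 38.1
jar 410 [ 0.586 -0.295  0.086] -89.6
jar 449 [ 0.57  -0.119  0.086] 99.1
jar 475 [ 0.51  -0.259  0.088] -146.2
rim [ 0.5831 -0.2091  0.165 ]
place [(0.8, [0.504, -0.172, 0.033])]
turntable [(0.9, [0.583, -0.21, -0.005])]
```

View pics/w5.png

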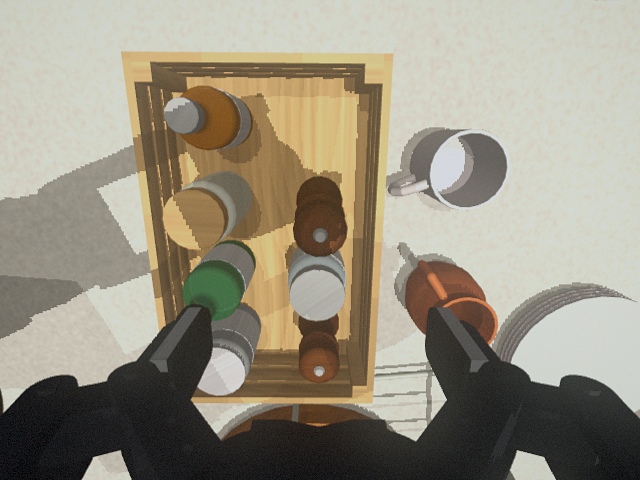

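View pics/t5.png

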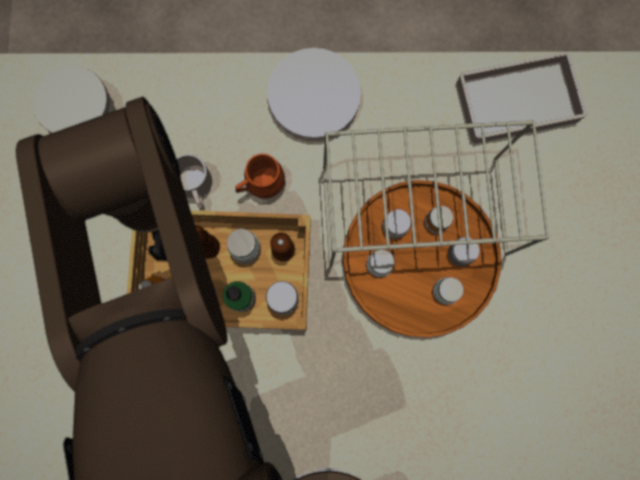

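Call:
drive_tool(motion=[[[1, 20, -1, 0.01], [3, 50, -3, 0.01], [3, 85, -3, 0.01], [3, 120, -3, 0.01], [3, 145, -3, 0.01], [3, 165, -3, 0.01], [3, 176, -3, 0.01], [3, 181, -3, 0.01]]])

```text
time_s: 10.65
eef_pos: [0.616, 0.2511, 0.1261]
tool_rot: [-0.706, 0.708, -0.018, 0.019]
contact_force: [-0.1, -0.3, 0.7]
finger_gap: 1.003
```

```bash
python3 go.py .6165 .2555 .127 -3;python3 - <<'E'
from h import *
shot('wrist','w6')
E
```

```text
{'time_s': 10.65, 'joint_pos': [0.344, 0.611, 1.652, -0.005, 0.878, 0.399], 'eef_pos': [0.616, 0.251, 0.126], 'tool_rot': [-0.706, 0.708, -0.018, 0.019], 'contact_force': [-0.128, -0.313, 0.711], 'finger_gap': 1.003}
yaw -2.996038178786529 tilt [ 0.00232397 -0.99999319 -0.00286538]
[0, -1, 4, np.float64(0.0)]
```

View pics/w6.png

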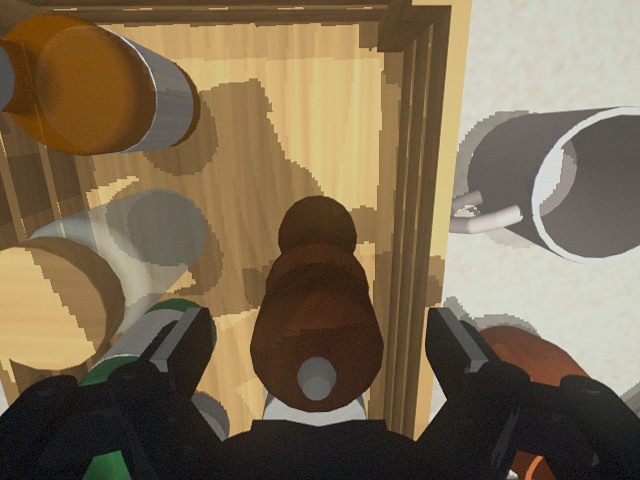

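Call:
drive_tool(motion=[[[0, 0, 4, 0], [0, 0, 4, 0], [0, 0, 4, 0], [0, 0, 4, 0], [0, 0, 4, 0], [0, 0, 4, 0], [0, 0, 4, 0], [0, 0, 4, 0]]])

```text
time_s: 11.5
eef_pos: [0.6163, 0.2554, 0.1261]
tool_rot: [-0.706, 0.708, -0.018, 0.019]
contact_force: [-0.1, -0.1, 0.4]
finger_gap: 0.999
```

Call:
drive_tool(motion=[[[0, 0, 0, 0], [0, 0, 0, 0], [0, 0, 0, 0], [0, 0, 0, 0], [0, 0, 0, 0], [0, 0, 0, 0], [0, 0, 0, 0], [0, 0, 0, 0]]], fingers=1.0, squeeze=45)

```text
time_s: 12.3
eef_pos: [0.6163, 0.2555, 0.1262]
tool_rot: [-0.706, 0.708, -0.018, 0.019]
contact_force: [-1.6, -0.0, 5.3]
finger_gap: 0.515
```

```bash
python3 go.py; python3 - <<'E'
from h import *
shot('wrist','w7')
E
```

```text
{'time_s': 12.3, 'joint_pos': [0.349, 0.613, 1.647, -0.005, 0.88, 0.404], 'eef_pos': [0.616, 0.255, 0.126], 'tool_rot': [-0.706, 0.708, -0.018, 0.019], 'contact_force': [-1.602, -0.023, 5.322], 'finger_gap': 0.515}
yaw -2.9884948734835466 tilt [ 0.00254066 -0.99999308 -0.0027169 ]
```

View pics/w7.png

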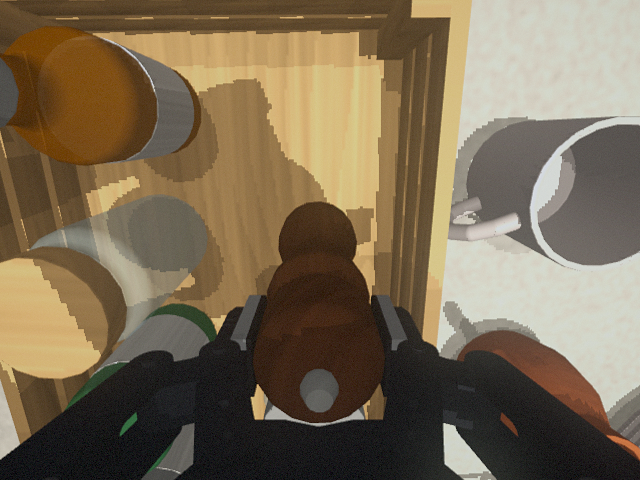

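Call:
drive_tool(motion=[[[0, -5, 0, 0], [0, -20, 0, 0], [0, -45, 0, 0], [0, -75, 0, 0], [0, -110, 0, 0], [0, -145, 0, 0], [0, -175, 0, 0], [0, -195, 0, 0]]])

```text
time_s: 13.15
eef_pos: [0.6163, 0.2561, 0.325]
tool_rot: [-0.706, 0.707, -0.017, 0.02]
contact_force: [-0.0, 0.2, -3.4]
finger_gap: 0.507
```

```bash
python3 go.py .46 .02 .325 0; python3 - <<'E'
from h import *
shot('scene','s8')
E
```

```text
{'time_s': 13.15, 'joint_pos': [0.35, 0.432, 1.44, -0.004, 1.265, 0.404], 'eef_pos': [0.616, 0.256, 0.325], 'tool_rot': [-0.706, 0.707, -0.017, 0.02], 'contact_force': [-0.023, 0.213, -3.421], 'finger_gap': 0.507}
yaw -2.9895171716639726 tilt [ 0.00550344 -0.9999837  -0.00152047]
[-144, 0, -244, np.float64(-0.052)]
```

View pics/s8.png

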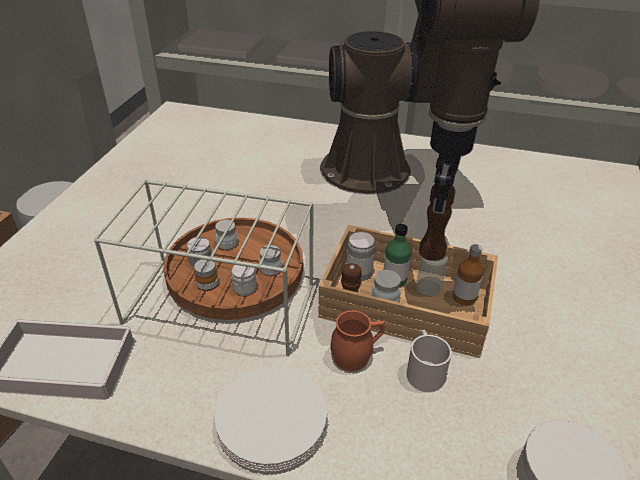

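The mill hangs upright in the fingers (about pixel 437,220) and nothing else has moved. Now I'll carry it in front of the shelf.

Call:
drive_tool(motion=[[[-10, 0, -17, 0], [-28, 0, -48, 0], [-48, 0, -82, -0.01], [-69, 0, -117, -0.02], [-90, 0, -152, -0.03], [-111, 0, -187, -0.04], [-130, 0, -219, -0.05], [-144, 0, -244, -0.052]]])

```text
time_s: 14.0
eef_pos: [0.4589, 0.0189, 0.3268]
tool_rot: [-0.707, 0.707, 0.003, 0.003]
contact_force: [0.1, -0.5, -2.8]
finger_gap: 0.508
```

```bash
python3 go.py .503 -.171 .25 0
```

```text
{'time_s': 14.0, 'joint_pos': [-0.024, 0.106, 1.889, -0.001, 1.138, -0.024], 'eef_pos': [0.459, 0.019, 0.327], 'tool_rot': [-0.707, 0.707, 0.003, 0.003], 'contact_force': [0.081, -0.503, -2.802], 'finger_gap': 0.508}
yaw -0.006963183256314115 tilt [ 8.60241032e-03 -9.99962602e-01 -8.90593806e-04]
[43, 77, -190, np.float64(-0.0)]
```

Call:
drive_tool(motion=[[[3, 2, -12, 0], [8, 5, -36, 0], [14, 10, -63, 0], [20, 15, -92, 0], [27, 20, -121, 0], [33, 25, -150, 0], [39, 28, -174, 0], [43, 30, -190, 0]]])

```text
time_s: 14.8
eef_pos: [0.5028, -0.1727, 0.297]
tool_rot: [-0.707, 0.707, 0.003, 0.003]
contact_force: [0.8, 0.6, -2.6]
finger_gap: 0.508
```

```bash
python3 go.py .503 -.171 .149 0; python3 - <<'E'
from h import *
cal,im,d=shot('wrist','w9')
P=pts(cal,d);X,Y,Z=P[...,0],P[...,1],P[...,2]
m=(d>0)&(Z>.078)&(Z<.1)&(np.hypot(X-.584,Y+.209)<.135)
k,l,s,_=cv2.connectedComponentsWithStats(m.astype(np.uint8))
for i in range(1,k):
    if s[i,4]>100: 
        q=P[l==i]; print(s[i],((q.max(0)+q.min(0))/2).round(3))
E
```

```text
{'time_s': 14.8, 'joint_pos': [-0.39, 0.244, 1.791, 0.003, 1.099, -0.39], 'eef_pos': [0.503, -0.173, 0.297], 'tool_rot': [-0.707, 0.707, 0.003, 0.003], 'contact_force': [0.781, 0.573, -2.574], 'finger_gap': 0.508}
yaw -0.054259125663805634 tilt [ 8.59979026e-03 -9.99962558e-01 -9.62496900e-04]
[-1, 148, 2, np.float64(-0.001)]
[ 362  126   53   54 2238] [ 0.572 -0.118  0.084]
[ 468  162   33   56 1380] [ 0.665 -0.153  0.086]
[441 168  14  45 386] [ 0.634 -0.154  0.085]
[ 463  255   32   45 1120] [ 0.672 -0.245  0.084]
[390 295  35  38 518] [ 0.602 -0.288  0.083]
```

View pics/w9.png

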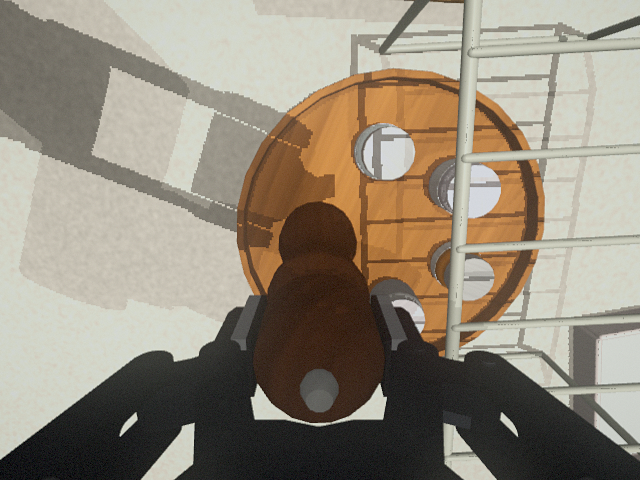

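Call:
drive_tool(motion=[[[0, 10, 1, 0], [0, 32, 2, 0], [-1, 60, 2, 0], [-1, 88, 2, 0], [-1, 112, 2, 0], [-1, 128, 2, 0], [-1, 137, 2, 0], [-1, 140, 2, 0]]])

```text
time_s: 15.65
eef_pos: [0.5031, -0.1716, 0.1559]
tool_rot: [-0.707, 0.708, 0.003, 0.003]
contact_force: [-0.2, 0.2, -3.0]
finger_gap: 0.508
```

```bash
python3 go.py .503 -.171 .148 0; python3 - <<'E'
from h import *
cal,im,d=shot('top','t10')
cal,im,d=shot('scene','s10')
E
```

```text
{'time_s': 15.65, 'joint_pos': [-0.387, 0.408, 1.95, 0.002, 0.777, -0.388], 'eef_pos': [0.503, -0.172, 0.156], 'tool_rot': [-0.707, 0.708, 0.003, 0.003], 'contact_force': [-0.227, 0.19, -2.98], 'finger_gap': 0.508}
yaw -0.02506083033318871 tilt [ 0.00751363 -0.99997105 -0.00120417]
[0, 8, 1, np.float64(-0.0)]
```

View pics/s10.png

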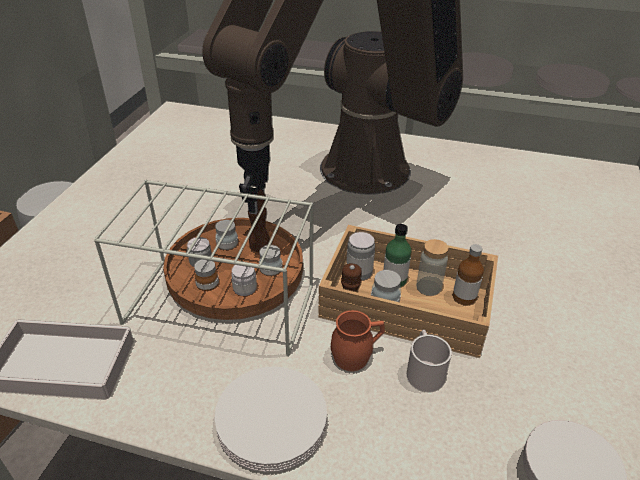

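Call:
drive_tool(motion=[[[0, 1, 0, 0], [0, 2, 0, 0], [0, 3, 0, 0], [0, 4, 0, 0], [0, 5, 0, 0], [0, 6, 0, 0], [0, 6.5, 0, 0], [0, 6.5, 0, 0]]])

```text
time_s: 16.55
eef_pos: [0.5036, -0.1721, 0.1503]
tool_rot: [-0.707, 0.708, 0.003, 0.003]
contact_force: [-0.4, -0.1, -2.6]
finger_gap: 0.512
```

Call:
drive_tool(motion=[[[0, 0.3, 0, 0], [0, 0.6, 0, 0], [0, 0.9, 0, 0], [0, 1.2, 0, 0], [0, 1.5, 0, 0], [0, 1.5, 0, 0], [0, 1.5, 0, 0], [0, 1.5, 0, 0]]])

```text
time_s: 17.35
eef_pos: [0.5036, -0.1721, 0.1488]
tool_rot: [-0.707, 0.708, 0.003, 0.003]
contact_force: [0.0, 0.2, -3.1]
finger_gap: 0.509
```

Call:
drive_tool(motion=[[[0, 0.3, 0, 0], [0, 0.6, 0, 0], [0, 0.9, 0, 0], [0, 1.2, 0, 0], [0, 1.5, 0, 0], [0, 1.5, 0, 0], [0, 1.5, 0, 0], [0, 1.5, 0, 0]]])

```text
time_s: 18.15
eef_pos: [0.5039, -0.1722, 0.1481]
tool_rot: [-0.706, 0.708, 0.003, 0.004]
contact_force: [-2.8, 2.1, 13.1]
finger_gap: 0.512
```

Call:
drive_tool(motion=[[[0, 0, 0, 0], [0, 0, 0, 0], [0, 0, 0, 0], [0, 0, 0, 0], [0, 0, 0, 0], [0, 0, 0, 0], [0, 0, 0, 0], [0, 0, 0, 0]]], fingers=-0.7)

```text
time_s: 18.95
eef_pos: [0.5039, -0.1722, 0.1481]
tool_rot: [-0.706, 0.708, 0.003, 0.004]
contact_force: [-0.1, -0.7, 0.8]
finger_gap: 0.847
```

```bash
python3 go.py; python3 - <<'E'
from h import *
shot('wrist','w11')
E
```

```text
{'time_s': 18.95, 'joint_pos': [-0.387, 0.419, 1.956, 0.002, 0.757, -0.388], 'eef_pos': [0.504, -0.172, 0.148], 'tool_rot': [-0.706, 0.708, 0.003, 0.004], 'contact_force': [-0.125, -0.727, 0.79], 'finger_gap': 0.847}
yaw -0.040138814447180045 tilt [ 0.00946668 -0.99995316 -0.00201287]
```

View pics/w11.png

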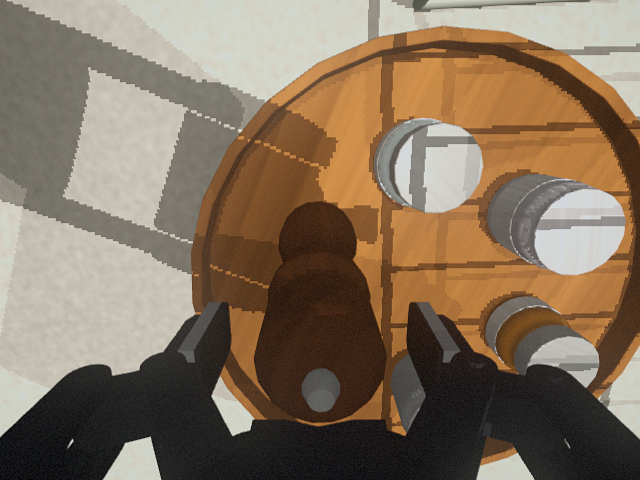

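The mill stands free, between open fingers. I'll back straight up, then move away.

Call:
drive_tool(motion=[[[0, -8, 0, 0], [0, -25, 0, 0], [0, -50, 0, 0], [0, -80, 0, 0], [0, -110, 0, 0], [0, -140, 0, 0], [0, -165, 0, 0], [0, -180, 0, 0]]])

```text
time_s: 19.8
eef_pos: [0.5027, -0.172, 0.3309]
tool_rot: [-0.706, 0.708, 0.004, 0.005]
contact_force: [0.2, -0.0, -0.7]
finger_gap: 0.852
```

Call:
drive_tool(motion=[[[-10, 0, 30, 0], [-20, 0, 70, 0], [-25, 0, 110, 0], [-25, 0, 150, 0], [-25, 0, 190, 0], [-25, 0, 230, 0], [-25, 0, 270, 0], [-25, 0, 300, 0]]])

```text
time_s: 20.6
eef_pos: [0.4775, 0.1302, 0.3304]
tool_rot: [-0.706, 0.708, 0.005, 0.004]
contact_force: [0.6, -0.4, 1.0]
finger_gap: 0.849
```

```bash
python3 go.py; python3 - <<'E'
from h import *
from fit import circ
for c in('scene','top'):
    cal,im,d=shot(c,c+'12'); P=pts(cal,d);X,Y,Z=P[...,0],P[...,1],P[...,2];r=np.hypot(X-.503,Y+.172)
    for lo,hi in((.06,.12),(.16,.185),(.186,.21)):
        m=(d>0)&(Z>lo)&(Z<hi)&(r<.035); q=P[m]; print(c,lo,m.sum(),((q.max(0)+q.min(0))/2).round(4))
    rr=np.hypot(X-.585,Y+.208);m=(d>0)&(abs(Z-.052)<.003)&(rr>.15)&(rr<.18);print('rim',circ(P[m],(.58,-.21)).round(4))
    for q in('place','pepper_mill','turntable','riser_edge'): print(q,[(round(r['p'],2),c2w(cal,r['position'])[0].round(3).tolist()) for r in env.landmark_of(c,q)[:2]])
E
```

```text
{'time_s': 20.6, 'joint_pos': [0.209, 0.157, 1.818, -0.006, 1.154, 0.211], 'eef_pos': [0.477, 0.13, 0.33], 'tool_rot': [-0.706, 0.708, 0.005, 0.004], 'contact_force': [0.634, -0.428, 0.993], 'finger_gap': 0.849}
yaw 0.007822635627345914 tilt [ 0.01283951 -0.99991393 -0.00269801]
scene 0.06 309 [ 0.5116 -0.1668  0.09  ]
scene 0.16 129 [ 0.5143 -0.1678  0.1725]
scene 0.186 107 [ 0.5086 -0.1694  0.1959]
rim [ 0.5842 -0.2057  0.165 ]
place [(0.64, [0.497, -0.172, 0.031])]
pepper_mill [(0.68, [0.606, 0.093, 0.006]), (0.61, [0.502, -0.173, 0.031])]
turntable [(0.87, [0.581, -0.209, 0.005]), (0.17, [0.608, 0.175, 0.014])]
riser_edge [(0.92, [0.581, -0.206, 0.244]), (0.41, [0.664, -0.246, 0.031])]
top 0.06 113 [ 0.5029 -0.1644  0.0744]
top 0.16 50 [ 0.5022 -0.1725  0.1738]
top 0.186 403 [ 0.5032 -0.173   0.1968]
rim [ 0.5832 -0.2091  0.1649]
place [(0.91, [0.506, -0.172, 0.033])]
pepper_mill [(0.78, [0.506, -0.172, 0.031]), (0.38, [0.61, 0.092, 0.008])]
turntable [(0.72, [0.585, -0.207, -0.002])]
riser_edge [(0.85, [0.584, -0.209, 0.245])]
```

View pics/scene12.png

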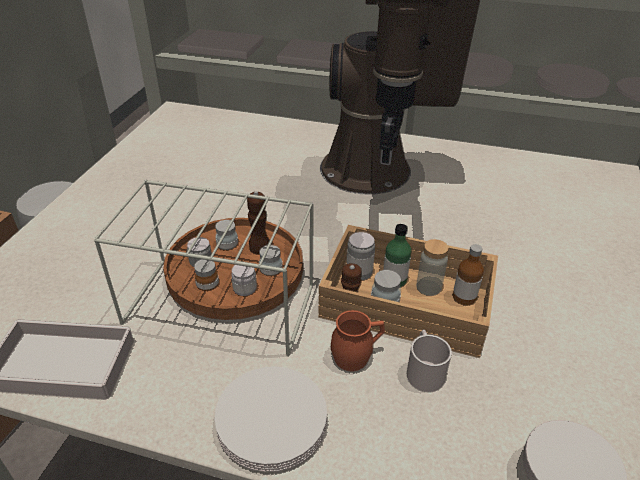

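View pics/top12.png

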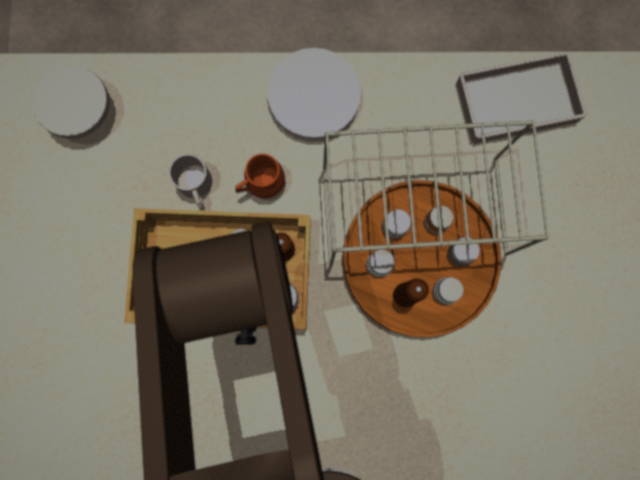

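```bash
python3 -c "
from cell import env
print(env.close_job())"
```

```text
the job is handed in; nothing more can be done
None
```

I turned the lazy Susan about 125° by pinching its rim, which brought the empty place out to the front. I then lifted the pepper mill out of the crate by its head, set it down on that place and backed the arm clear. The job was handed in at about 21 s; no verdict is reported.

**Last checks:**
- **Mill position:** the mill stands upright at about (0.503, -0.172). The two cameras put the place at (0.506, -0.172) and (0.497, -0.172), so the mill is within about 6 mm of its centre.
- **Clear of the shelf:** the place is about 80 mm out in front of the shelf edge.
- **Everything else:** in the last pictures all five jars are standing on the tray. The six groceries, the mug and the jug stand where they were. The robot touches nothing.

**Disagreements:**
- **Angle of the place:** individual jars gave between 150° and 159° for it, so I used about 155°, which the detector's position matched.
- **Tray centre:** the two fixed cameras differed by about 3 mm on it.
- **Mill detector:** in both last pictures it also reported the salt mill as a pepper mill, ranking it first in the scene view. I discounted that because it stands in the crate at the salt mill's place.

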